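# Index the vial carousel to the reading place

## Task

Bring the blue-capped vial to the yellow pointer by working the carousel's red-padded press lever: each full stroke, pressed right down to its stop and let right up again, moves the turntable on by one socket. Give it exactly as many strokes as it takes, without running the blue vial past the pointer, do not touch or turn the turntable by hand or lift the vial out, and leave the lever up and free.

Things in the scene. Friction and masses are not known exactly. Their poses are not given: they have to be found in the camera images.
- lever_pad (a point): Top centre of the red pad (26 x 26 x 10 mm) on the press lever at the front of the grey carousel unit; lever pin 60 mm high, 70 mm from pad, nearer the turntable. Pad 87 mm high at rest, 42 mm at the lower stop; takes 3 to 8 N; springs up. A stroke (below 48 mm, then let up above 79 mm) moves the turntable one socket, on the way down only. Pad drifts under 7 mm sideways.
- blue_vial_mid (a point): Centre, half-way up, of the blue-capped vial (27 mm diameter, 66 mm high). It stands loose in one of the eight sockets (18 mm high, 29 mm bore) of the turntable, one to four sockets before the pointer; other vials there have black or white caps.
- turntable: White turntable, 158 mm diameter; origin on its vertical axis at its upper face, 46 mm above the worktop; z up. Eight sockets every 45 degrees on a circle of 55 mm radius. The lever turns it counterclockwise seen from above, stiffly, without coasting.
- read_place (a point): Fixed reading place, 79 mm above the worktop: where the blue vial's centre must come. It lies on the socket circle beside the yellow pointer post (81 mm high, 41 mm farther from the turntable's axis). Its y axis points from here to the turntable's axis, its x axis to the side to which vials leave, z up.
Not all that is in view belongs to the job. Leave any orange look-alike of the part that bears blue_vial_mid alone.

How it is judged:
At the end, for the whole second after the job is handed in: The blue-capped vial stands upright (within 10 degrees) in its socket with its centre within 14 mm, horizontally, of the reading place at the pointer, and the lever is let up (pad at least 79 mm above the worktop) (horizontal distance between blue_vial_mid and read_place below 0.014 m and angle between blue_vial_mid's own z axis and vertical below 0.17 rad and height (world z) of blue_vial_mid between 0.07 and 0.088 m and height (world z) of lever_pad above 0.079 m); the robot touches nothing.
It fails at once if the robot touches the turntable (more than 1 N) (contact force between any of the fingers, the arm and turntable above 1 N).
It fails at once if the blue vial is lifted out of its socket (more than 13 mm) (height (world z) of blue_vial_mid above 0.092 m).
It fails at once if the blue vial is carried more than 22 mm past the pointer (x of blue_vial_mid in the frame of read_place above 0.022 m and y of blue_vial_mid in the frame of read_place below 0.065 m).
It also fails if it takes over 40 s, if anything falls off the work surface, if the arm or the gripper's body presses on something with over 40 N, if the wrist force passes 120 N, or if a joint passes its speed limit or range.

## Robot

A 7-joint arm with a two-finger parallel gripper is mounted at the origin on a cart in front of the work surface, level with it; the furniture and walls round the work are solid. World frame = base frame: x ahead of the robot, y to its left, z up, the work surface at z = 0. Lengths are in m, angles in rad, forces in N, time in s.
With the tool pointing down it reaches from about 0.425 to 0.825 m from the base axis. Payload 3.6 kg.
Tool frame: the origin (TCP) lies at the very end of the fingers, on their centre line; the grasp point (between the pads) lies 19 mm behind it (hold_point_z is the distance from the TCP to the grasp point, in m); z points along the fingers, y is the line along which they close (so a half turn about z gives the same grasp; the last joint's range is limited). The gripper opens to 85 mm and grips with 20 to 120 N. Pads are 22 mm wide; open, the fingers measure 114 mm over their backs; the gripper's body (76 mm by 85 mm) begins 54 mm behind the grasp point. The pads swing forward as they close: fully open they stand 13 mm farther back than shut.
Start: joints at [-0.026, 0.615, -0.013, 1.423, 0.008, 1.103, -0.04], TCP at [0.65, 0, 0.202] pointing down, gripper open.
Joint ranges: [-3.12, 3.12], [-0.3, 2.06], [-1.34, 1.32], [0.26, 2.42], [-1.36, 4.5], [0.01, 1.98], [-2.84, 2.84]. Speed limits (rad/s): [2.79, 2.79, 3.14, 3.14, 3.14, 3.14, 3.14].

## Interface

Orientations are given as a rotation vector (axis times angle).
In Python, from workcell import * gives the robot as it stands. The module is installed in compiled form; this text tells all that it offers.
- The arm moves only by the tool carry_out, never from a script. Its argument "increments" is text: rows parted by semicolons, each of 6 numbers parted by spaces: the shift along the tool's x, y, z in mm, then the turn, a rotation vector about the tool's x, y, z in rad. A call has 1 to 5 rows; each row is the pose to reach, as a shift and turn from the pose commanded when the call began, along the tool's axes at that moment; what a row does not reach only later rows make up. A row lasts 1/12 s, in which the tool goes at most 41.7 mm and 7.16 degrees, less where a joint would pass 70% of its speed; a pose out of reach is approached as far as the arm can. A call with a gripper value outside its range is refused whole. "gripper" is the closure, from 0 (fully open) to 1 (shut), set as the call begins (left out, the last holds). The fingers move at their own pace and stop on an object; "newtons" is the grip in N (left out, the last holds). Time passes only in rows, so rows that repeat a pose let the fingers close. It gives the time, the measured TCP pose, the force, the opening and the grip force at its end, in the units of the state.
- state(): the state, without advancing time (a new reading comes with each control period).
- grab_frame(name): name is "scene" or "side" or "wrist"; returns the picture (480x640x3 uint8, red, green, blue); there is no depth.
- camera_params(name): a dict with "fx", "fy", "cx", "cy" (pixels), "world_to_cam" (4x4, takes a point from world to camera coordinates); the wrist camera has in their place "mount" (4x4, takes a point from camera to tool coordinates, whose origin is the TCP and whose axes are the flange's). Camera axes: x right, y up, looking along -z (the intrinsics and any distortion apply to the point x, -y, -z); pixel columns grow to the right and rows downward; lengths in m; the calibration is good to about 2 mm. A picture is of the moment at which its call begins: read the wrist's pose just before it. camera_params takes no time and is no camera call.
- sign_off(): hands the job in; it is judged then, once.
The state is a dict: "time_s": time; "qpos": joint angles; "joint_vel": joint speeds; "joint_efforts": joint torques, N m; "eef_pos": TCP position; "orientation": TCP orientation; "ft_force": force on the tool from outside, world axes, zero at the start; "wrist_torque": the same for the moment, N m; "opening": opening from 0.0 (shut) to 1.0 (fully open); "gripper_force": force on a finger pad.
Only numpy, scipy, OpenCV 4.12 (cv2) and the standard library are available. Lean on these libraries where they do the work, as an engineer would, in place of code of your own. Each camera call takes 0.05 s, during which the arm holds its last target. There are 200 camera calls.

## Working session

There is one attempt and no reset: what is moved stays moved. The work goes in short steps, Python scripts to look and compute and a tool call to move; the robot and the scene stay as the last step left them, time stands still between calls to the robot, and variables do not carry over. Pictures are saved under pics/ and viewed, at most 10 in all, crops included, and the job is handed in when it is done.

Besides the shell and the picture viewer there is one more tool, called after "Emit:" as name(argument=value, ...), one argument or row to a line, values as JSON. carry_out: Moves the arm, as the interface text tells. Its arguments: {"type":"object","properties":{"increments":{"type":"string"},"gripper":{"type":"number"},"newtons":{"type":"number"}},"required":["increments"]}

```bash
mkdir -p pics; python3 - <<'E'
from workcell import *
import cv2
s=state();print(s['time_s'],s['eef_pos'],s['orientation'],s['ft_force'])
for n in("scene","side"):
    cv2.imwrite(f"pics/{n}0.png",grab_frame(n)[:,:,::-1]);print(camera_params(n))
E
```

```text
0.0 [6.49120429e-01 1.73159562e-06 2.00708963e-01] [-2.22007173 -2.22017931  0.00300223] [0.20118966 0.41636812 0.12308363]
{'fx': 484.19577697584145, 'fy': 484.19577697584145, 'cx': 321.62491330241374, 'cy': 231.28163729969458, 'world_to_cam': array([[ 0.56026112, -0.82813742, -0.01720137, -0.38572746],
       [ 0.53738994,  0.34760143,  0.76836534, -0.28063803],
       [-0.63033287, -0.43972907,  0.63978029, -0.64716078],
       [ 0.        ,  0.        ,  0.        ,  1.        ]])}
{'fx': 489.0948595707696, 'fy': 489.0948595707696, 'cx': 320.14439336534997, 'cy': 240.1413282554298, 'world_to_cam': array([[-0.9995757 ,  0.02598239,  0.01316579,  0.4852687 ],
       [ 0.00286939, -0.36196801,  0.9321861 , -0.1282486 ],
       [ 0.02898602,  0.93182835,  0.36173987, -0.77467568],
       [ 0.        ,  0.        ,  0.        ,  1.        ]])}
```

View pics/scene0.png

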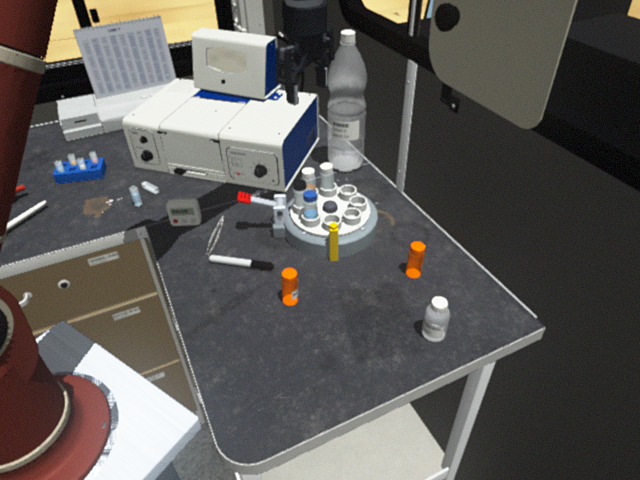

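View pics/side0.png

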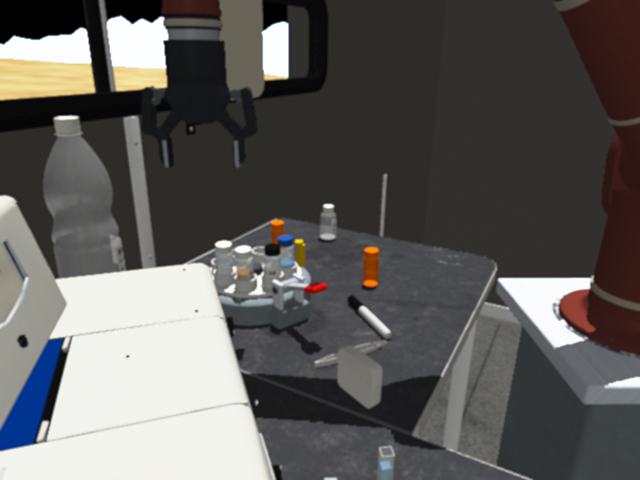

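The scene view shows the red pad at (243,197), the blue cap at (310,196), the yellow post at (334,240) and the turntable hub at (330,207). The side view shows the pad at (316,288), the blue cap at (286,241) and the post at (299,252).

Look-alikes:
- **Pad:** the red pen cap at scene (20,188). I choose the pad at (243,197), because it is on the lever.
- **Vial:** the orange vials at scene (290,286) and (415,260), the black cap at (300,186), the white caps at (309,174) and (326,168), and the blue rack at (80,168). I choose the blue cap at (310,196), because it is in a socket.

```bash
cat > h.py <<'E'
from workcell import *
import cv2,numpy as np
def ray(n,u,v):
    c=camera_params(n);T=c['world_to_cam'];R=T[:3,:3]
    d=R.T@np.array([(u-c['cx'])/c['fx'],-(v-c['cy'])/c['fy'],-1.]);return -R.T@T[:3,3],d/np.linalg.norm(d)
def plane(n,p,z):
    o,d=ray(n,*p);return o+d*(z-o[2])/d[2]
def tri(p,q):
    A=np.zeros((3,3));b=np.zeros(3)
    for n,x in(("scene",p),("side",q)):
        o,d=ray(n,*x);M=np.eye(3)-np.outer(d,d);A+=M;b+=M@o
    return np.linalg.solve(A,b)
def proj(n,P):
    c=camera_params(n);q=c['world_to_cam']@np.r_[P,1];return c['cx']-c['fx']*q[0]/q[2],c['cy']+c['fy']*q[1]/q[2]
HS={'red':((172,8),),'blue':((105,128),),'yel':((20,32),)}
def blob(im,col,box):
    x0,y0,x1,y1=box;h=cv2.cvtColor(im[y0:y1,x0:x1],cv2.COLOR_RGB2HSV).astype(int)
    a,b=HS[col][0];H=h[...,0];m=((H>=a)|(H<=b) if a>b else (H>=a)&(H<=b))&(h[...,1]>130)&(h[...,2]>60)
    n,l,s,c=cv2.connectedComponentsWithStats(m.astype(np.uint8));k=1+np.argmax(s[1:,4])
    return c[k]+[x0,y0],s[k]+[x0,y0,0,0,0]
E
python3 - <<'E'
from h import *
a=cv2.imread('pics/scene0.png')[:,:,::-1].copy();b=cv2.imread('pics/side0.png')[:,:,::-1].copy()
bx={'red':((225,180,270,215),(295,275,335,300)),'blue':((298,180,325,206),(272,228,296,250)),'yel':((322,215,346,266),(288,232,310,270))}
for k,(p,q) in bx.items():
    c,s=blob(a,k,p);d,t=blob(b,k,q);print(k,c,s,d,t,tri(c,d))
print('axis approx',plane('scene',(331,208),.046+.01), 'wrist mount',camera_params('wrist'))
ca=cv2.resize(a[145:275,215:395],None,fx=3,fy=3,interpolation=2);cb=cv2.resize(b[215:335,190:340],None,fx=3,fy=3,interpolation=2)
cv2.imwrite('pics/c1.png',ca[:,:,::-1]);cv2.imwrite('pics/c2.png',cb[:,:,::-1])
E
```

```text
red [243.58552632 197.00657895] [237 191  14  13 152] [315.45856354 287.72928177] [304 283  23  11 181] [0.49453052 0.04756636 0.08304435]
blue [309.74285714 195.33333333] [304 191  12  10 105] [285.04477612 240.1119403 ] [278 235  15  11 134] [ 0.54155432 -0.07544921  0.1065318 ]
yel [333.37748344 241.5397351 ] [329 222   9  39 302] [300.17592593 251.44907407] [294 239  11  28 216] [ 0.51445222 -0.14804501  0.05336675]
axis approx [ 0.58605908 -0.09243274  0.056     ] wrist mount {'fx': 408.32378814814035, 'fy': 408.32378814814035, 'cx': 325.8656618439764, 'cy': 243.7738403289991, 'mount': array([[ 6.74681797e-04,  9.49096174e-01,  3.14985710e-01,
         8.20894980e-02],
       [ 9.99999710e-01, -5.28711871e-04, -5.48860413e-04,
        -8.65971748e-04],
       [-3.54384633e-04,  3.14985989e-01, -9.49096255e-01,
        -1.72223967e-01],
       [ 0.00000000e+00,  0.00000000e+00,  0.00000000e+00,
         1.00000000e+00]])}
```

View pics/c1.png

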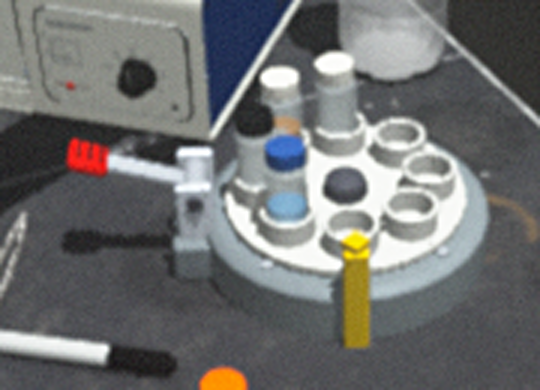

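View pics/c2.png

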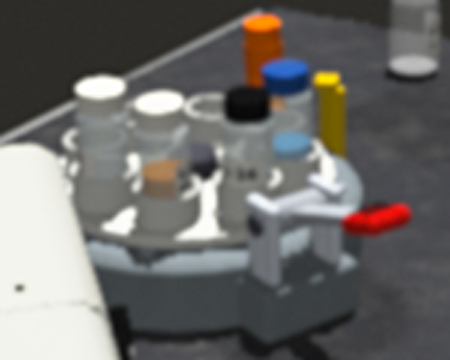

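The crops show the red pad on the lever arm at crop-1 (88,157) and the blue cap at (286,153). The yellow post is at (356,240), with the socket at (350,230) close to it. The blue vial looks one socket before the pointer, so I'll check the angles numerically.

```bash
python3 - <<'E'
from h import *
from scipy.optimize import least_squares
c=np.array([(399,138),(429,171),(410,212),(350,230)])/3+[215,145]
P=np.array([plane('scene',p,.064)[:2] for p in c])
def f(x): 
    a=x[2]+np.arange(4)*-np.pi/4   # image order
    return (P-(x[:2]+.055*np.c_[np.cos(a),np.sin(a)])).ravel()
best=[]
for sgn in(1,-1):
    g=lambda x:(P-(x[:2]+.055*np.c_[np.cos(x[2]+sgn*np.arange(4)*np.pi/4),np.sin(x[2]+sgn*np.arange(4)*np.pi/4)])).ravel()
    for a0 in np.arange(0,6.3,1):
        r=least_squares(g,[.586,-.092,a0]);best.append((r.cost,sgn,r.x))
b=min(best,key=lambda t:t[0]);print(b);ax=b[2][:2]
ang=lambda p:np.degrees(np.arctan2(p[1]-ax[1],p[0]-ax[0]))%360
print('sockets',[ang(p) for p in P])
post=plane('scene',(np.array([356,241])/3+[215,145]),.081);print('post top',post,ang(post),np.hypot(*(post[:2]-ax)))
for n,p in(('scene',(309.74,195.33)),('side',(285.04,240.1))):
    q=plane(n,p,.106);print('blue',q,ang(q),np.hypot(*(q[:2]-ax)))
pad=np.array([.4945,.0476]);print('pad',ang(pad),np.hypot(*(pad-ax)))
E
```

```text
(np.float64(3.3083801637340037e-06), -1, array([ 0.58726882, -0.08872173, -0.13519107]))
sockets [np.float64(352.5753749869196), np.float64(308.69707121489074), np.float64(260.71073980116), np.float64(217.0510634721554)]
post top [ 0.51830361 -0.14261714  0.081     ] 218.0071592810197 0.0875266454740841
blue [ 0.54189302 -0.07505369  0.106     ] 163.23671537437767 0.047389644585393055
blue [ 0.5417746  -0.07721478  0.106     ] 165.80574576334953 0.04692689784867527
pad 124.23582672933414 0.16489290031876264
```

Blue is at about 172° and the pointer at about 217°, so exactly one stroke is needed. Before the reach I'll check the clearance to the white instrument.

```bash
python3 - <<'E'
from h import *
for p in((283,187),(137,165),(318,147)): print(plane('scene',p,0))
print(plane('scene',(281,140),.15),plane('scene',(281,140),.1), plane('side',(212,266),.1))
for n in('scene','side'):
    c=camera_params(n)['world_to_cam'];print(-c[:3,:3].T@c[:3,3])
E
```

```text
[0.65512056 0.08306692 0.        ]
[0.53746388 0.44110325 0.        ]
[0.84530018 0.11722833 0.        ]
[0.6152649  0.04446982 0.15      ] [0.6846326 0.102703  0.1      ] [0.64388797 0.01185637 0.1       ]
[-0.04100655 -0.50646057  0.6230382 ]
[0.50788556 0.66283444 0.3933937 ]
```

Emit:
carry_out(
  increments="12 -35 0 0 0 0;24 -70 0 0 0 0;36 -105 0 0 0 0;48 -140 0 0 0 0;48 -155 0 0 0 0",
  gripper=1,
)

```text
time_s: 0.52
eef_pos: [0.4893, 0.0511, 0.2013]
orientation: [-2.212, -2.223, 0.004]
ft_force: [0.2, 0.2, -0.4]
opening: 0.298
gripper_force: 0.0
```

Emit:
carry_out(
  increments="0 0 25 0 0 0;0 0 50 0 0 0;0 0 70 0 0 0;0 0 80 0 0 0;0 0 80 0 0 0",
)

```text
time_s: 0.93
eef_pos: [0.4926, 0.0477, 0.1194]
orientation: [-2.218, -2.219, 0.008]
ft_force: [0.1, -0.8, 0.4]
opening: -0.001
gripper_force: 0.0
```

```bash
python3 - <<'E'
from h import *
s=state();print(s['eef_pos'],s['orientation'],s['opening'],s['ft_force'])
a=grab_frame('wrist');b=grab_frame('side');c=grab_frame('scene')
cr=cv2.resize(b[170:330,220:400],None,fx=3,fy=3);cc=cv2.resize(c[130:260,200:340],None,fx=3,fy=3);cv2.imwrite('pics/w1.png',cv2.resize(a,(400,300))[:,:,::-1])
o=np.zeros((480,800,3),np.uint8);o[:,:400]=cr[:480,:400];o[:390,400:]=cc[:,:400];cv2.imwrite('pics/p1.png',o[:,:,::-1])
E
```

```text
[0.49256722 0.04774185 0.11941406] [-2.21843729 -2.21886471  0.0080037 ] -0.0014107346795360343 [ 0.07017507 -0.7559127   0.37449305]
```

View pics/p1.png

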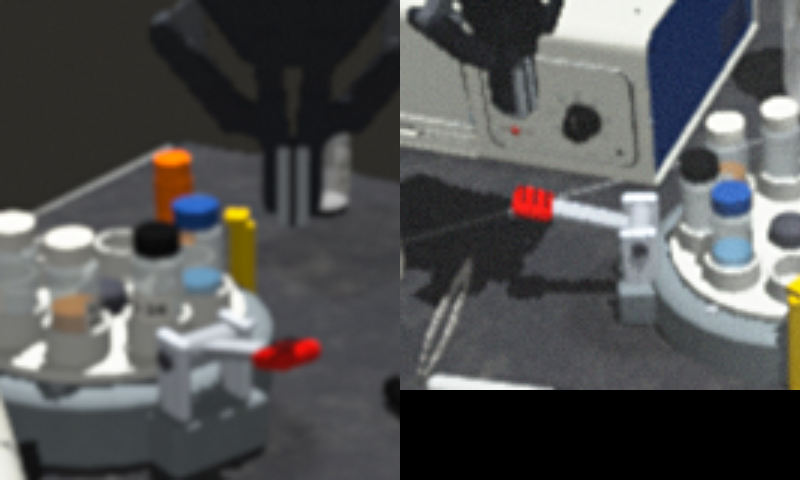

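The left half (side view) shows the shut finger tip at crop (293,225), above the pad at (287,352). The right half (scene view) shows the tip at (515,110) and the pad at (532,203). I'll compare the tip's projection with the pad.

```bash
python3 - <<'E'
from h import *
e=np.array(state()['eef_pos'])
for n in('scene','side'): print(n,proj(n,e),proj(n,np.r_[e[:2],.083]),proj(n,[.4945,.0476,.087]))
print('tip tri',tri((238.5,166.5),(317.7,244.5)), 'pad',tri((243.6,197),(315.46,287.7)))
E
```

```text
scene (np.float64(241.11250469496792), np.float64(179.58077496792185)) (np.float64(243.65204556683176), np.float64(196.77371522772168)) (np.float64(243.2454299629851), np.float64(195.3939118123157))
side (np.float64(314.9484860836787), np.float64(262.1143976451606)) (np.float64(314.68665916216275), np.float64(287.8379115665699)) (np.float64(315.40053452748305), np.float64(285.1264275186081))
tip tri [0.49333608 0.04937082 0.15006843] pad [0.49453037 0.04752768 0.08307245]
```

The tip triangulates to about z 0.150, while the state says 0.119. Laterally it is centred on the pad. I'll descend gently and let force show the true contact height.

Emit:
carry_out(
  increments="-1 1 8 0 0 0;-1 1 16 0 0 0;-1 1 22 0 0 0;-1 1 26 0 0 0;-1 1 26 0 0 0",
)

```text
time_s: 1.5
eef_pos: [0.4951, 0.0469, 0.0948]
orientation: [-2.22, -2.22, 0.003]
ft_force: [0.0, 0.1, -0.8]
opening: 0.003
gripper_force: 0.0
```

```bash
python3 - <<'E'
from h import *
s=state();print(s['eef_pos'],s['ft_force'])
a=grab_frame('wrist');b=grab_frame('side');c=grab_frame('scene')
o=np.zeros((480,800,3),np.uint8);o[:,:400]=cv2.resize(b[170:330,220:400],None,fx=3,fy=3)[:,:400];o[:300,400:]=cv2.resize(a,(400,300))
o[300:,400:]=cv2.resize(c[150:210,190:323],(400,180));cv2.imwrite('pics/p2.png',o[:,:,::-1])
for n in('scene','side'): print(proj(n,s['eef_pos']))
E
```

```text
[0.4951069  0.04691213 0.09481222] [ 0.00244877  0.10646986 -0.80809877]
(np.float64(243.23446264213203), np.float64(191.99416470576307))
(np.float64(315.0112875392064), np.float64(279.87173010775894))
```

View pics/p2.png

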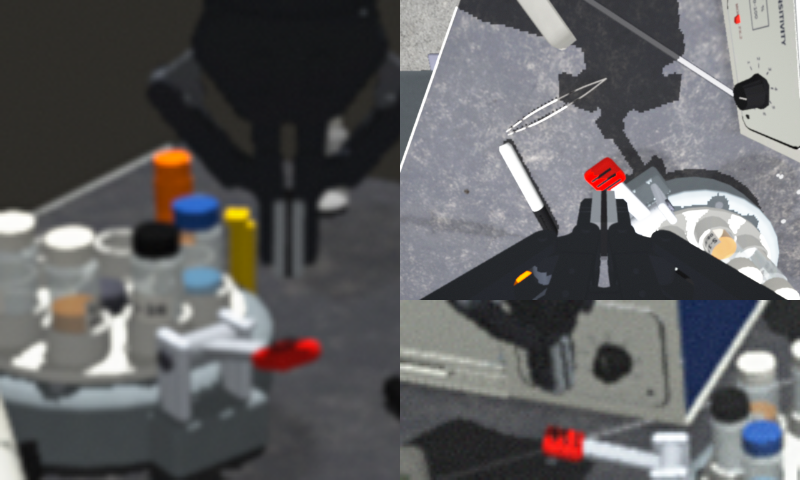

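The side half shows the tip at (290,278), still clear of the pad at (287,352). The wrist view shows the finger tips at (603,195), in line with the pad at (605,175). I'll keep descending by feel.

Emit:
carry_out(
  increments="0 0 4 0 0 0;0 0 8 0 0 0;0 0 12 0 0 0;0 0 12 0 0 0",
)

```text
time_s: 1.98
eef_pos: [0.4953, 0.047, 0.083]
orientation: [-2.22, -2.221, 0.002]
ft_force: [-0.5, -0.2, 0.3]
opening: -0.001
gripper_force: 0.0
```

Emit:
carry_out(
  increments="0 0 4 0 0 0;0 0 8 0 0 0;0 0 12 0 0 0;0 0 12 0 0 0",
)

```text
time_s: 2.32
eef_pos: [0.4953, 0.047, 0.071]
orientation: [-2.221, -2.221, 0.002]
ft_force: [0.1, 0.6, -0.6]
opening: 0.003
gripper_force: 0.0
```

Emit:
carry_out(
  increments="0 0 4 0 0 0;0 0 8 0 0 0;0 0 8 0 0 0",
)

```text
time_s: 2.57
eef_pos: [0.4954, 0.047, 0.0631]
orientation: [-2.221, -2.221, 0.002]
ft_force: [-0.3, 0.1, -0.3]
opening: -0.001
gripper_force: 0.0
```

```bash
python3 - <<'E'
from h import *
print(state()['eef_pos'])
b=grab_frame('side');c=grab_frame('scene');a=grab_frame('wrist')
p,s=blob(c,'red',(225,180,270,225));q,t=blob(b,'red',(295,275,335,320));print(p,s,q,t,tri(p,q))
o=np.zeros((480,800,3),np.uint8);o[:,:400]=cv2.resize(b[250:330,285:352],(400,480));o[:300,400:]=cv2.resize(a,(400,300))
o[300:,400:]=cv2.resize(c[160:220,190:323],(400,180));cv2.imwrite('pics/p3.png',o[:,:,::-1])
E
```

```text
[0.49540733 0.04695428 0.06313972]
[244.12380952 198.77142857] [237 194  14  10 105] [315.56050955 288.29936306] [304 283  23  11 157] [0.49384078 0.04543487 0.08067918]
```

View pics/p3.png

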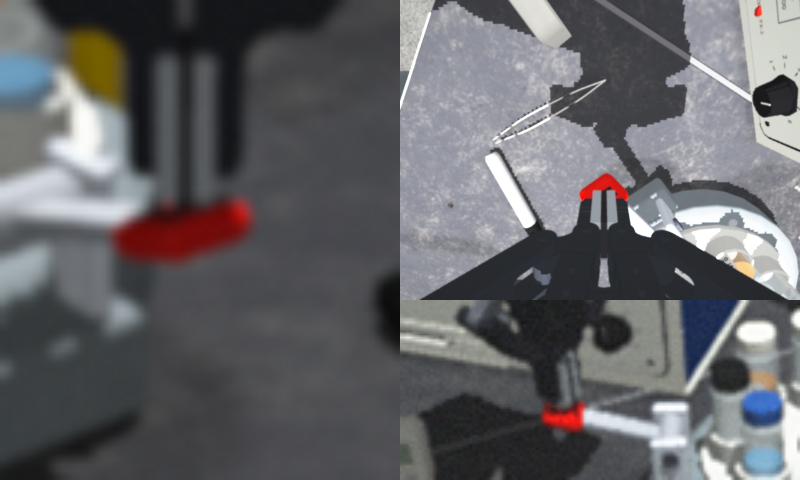

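The fingers now rest just on the pad, centred: tip at left (188,212), red pad at (185,230). Reported z 0.063 is therefore contact, so the lower stop should come near 0.018. I'll press in steps.

Emit:
carry_out(
  increments="0 0 6 0 0 0;0 0 12 0 0 0;0 0 18 0 0 0;0 0 24 0 0 0;0 0 24 0 0 0",
)

```text
time_s: 3.13
eef_pos: [0.4954, 0.048, 0.0389]
orientation: [-2.219, -2.221, 0.001]
ft_force: [0.1, 1.8, 2.5]
opening: -0.002
gripper_force: 1.2
```

Emit:
carry_out(
  increments="0 0 5 0 0 0;0 0 10 0 0 0;0 0 14 0 0 0;0 0 14 0 0 0",
)

```text
time_s: 3.47
eef_pos: [0.4958, 0.0478, 0.0255]
orientation: [-2.22, -2.222, -0.0]
ft_force: [-1.4, 2.8, 4.3]
opening: 0.007
gripper_force: 1.8
```

Emit:
carry_out(
  increments="0 0 2 0 0 0;0 0 4 0 0 0;0 0 4 0 0 0;0 0 4 0 0 0",
)

```text
time_s: 3.8
eef_pos: [0.4961, 0.0474, 0.0221]
orientation: [-2.221, -2.222, -0.001]
ft_force: [-1.5, 2.3, 4.6]
opening: -0.001
gripper_force: 2.2
```

Emit:
carry_out(
  increments="0 0 2 0 0 0;0 0 3 0 0 0;0 0 3 0 0 0",
)

```text
time_s: 4.05
eef_pos: [0.4963, 0.0471, 0.0192]
orientation: [2.221, 2.221, 0.001]
ft_force: [-1.5, 2.5, 5.7]
opening: 0.001
gripper_force: 2.8
```

Emit:
carry_out(
  increments="0 0 2 0 0 0;0 0 2 0 0 0;0 0 2 0 0 0",
)

```text
time_s: 4.3
eef_pos: [0.4966, 0.0468, 0.0173]
orientation: [2.221, 2.221, 0.001]
ft_force: [-1.4, 1.2, 4.5]
opening: -0.0
gripper_force: 2.6
```

```bash
python3 - <<'E'
from h import *
s=state();print(s['eef_pos'],s['ft_force'])
b=grab_frame('side');c=grab_frame('scene')
p,t=blob(c,'red',(225,180,270,235));q,u=blob(b,'red',(290,275,345,340));print(p,t,q,u,tri(p,q))
p,_=blob(c,'blue',(298,180,345,230));q,_=blob(b,'blue',(260,222,310,262));print('blue',p,q,tri(p,q))
E
```

```text
[0.49658498 0.0467533  0.0172568 ] [-1.40716143  1.24907999  4.4932765 ]
[246.         217.48809524] [240 213  14   9  84] [315.07142857 316.82857143] [304 309  23  16 210] [0.49359318 0.04689083 0.03523152]
blue [329.73636364 199.95454545] [281.5049505  231.34653465] [ 0.54899107 -0.11452299  0.10709806]
```

The blue cap has moved to about 214°, one socket on. I'll press the last bit to find the hard stop.

Emit:
carry_out(
  increments="0 0 2 0 0 0;0 0 2 0 0 0;0 0 2 0 0 0",
)

```text
time_s: 4.65
eef_pos: [0.4969, 0.0467, 0.016]
orientation: [2.221, 2.22, 0.002]
ft_force: [-2.2, 0.7, 11.4]
opening: -0.001
gripper_force: 5.5
```

Emit:
carry_out(
  increments="0 0 2 0 0 0;0 0 2 0 0 0;0 0 2 0 0 0",
)

```text
time_s: 4.9
eef_pos: [0.497, 0.0467, 0.0155]
orientation: [2.22, 2.219, 0.003]
ft_force: [-4.1, 1.6, 23.2]
opening: -0.001
gripper_force: 11.4
```

The stop is reached: force jumped to 23 N and motion stalled. Now I'll raise straight up and clear.

Emit:
carry_out(
  increments="0 0 -10 0 0 0;0 0 -20 0 0 0;0 0 -30 0 0 0;0 0 -40 0 0 0;0 0 -50 0 0 0",
)

```text
time_s: 5.32
eef_pos: [0.4962, 0.046, 0.0637]
orientation: [2.222, 2.22, -0.001]
ft_force: [0.6, 0.3, -0.5]
opening: -0.001
gripper_force: 0.0
```

Emit:
carry_out(
  increments="0 0 -15 0 0 0;0 0 -35 0 0 0;0 0 -60 0 0 0;0 0 -85 0 0 0;0 0 -100 0 0 0",
)

```text
time_s: 5.73
eef_pos: [0.4968, 0.0467, 0.1656]
orientation: [2.221, 2.219, 0.003]
ft_force: [-0.4, 1.5, -0.2]
opening: -0.001
gripper_force: 0.0
```

Emit:
carry_out(
  increments="0 0 0 0 0 0;0 0 0 0 0 0;0 0 0 0 0 0;0 0 0 0 0 0",
)

```text
time_s: 6.07
eef_pos: [0.4949, 0.0468, 0.1617]
orientation: [-2.22, -2.22, 0.004]
ft_force: [-0.2, -0.1, -0.3]
opening: 0.001
gripper_force: 0.0
```

```bash
python3 - <<'E'
from h import *
s=state();print(s['eef_pos'],s['ft_force'])
b=grab_frame('side');c=grab_frame('scene')
p,t=blob(c,'red',(225,180,270,235));q,u=blob(b,'red',(290,275,345,340));print(tri(p,q))
p,_=blob(c,'blue',(298,180,345,230));q,_=blob(b,'blue',(260,222,310,262));print('blue',p,q,tri(p,q))
o=np.zeros((480,800,3),np.uint8);o[:,:400]=cv2.resize(b[210:330,230:330],(400,480));o[:400,400:]=cv2.resize(c[150:270,270:390],(400,400))
cv2.imwrite('pics/p4.png',o[:,:,::-1])
E
```

```text
[0.49487236 0.04675319 0.16169977] [-0.18663188 -0.13229407 -0.2520256 ]
[0.49426598 0.04705551 0.08266212]
blue [330.55454545 199.73636364] [280.71818182 231.42727273] [ 0.55046528 -0.11521947  0.10680219]
```

View pics/p4.png

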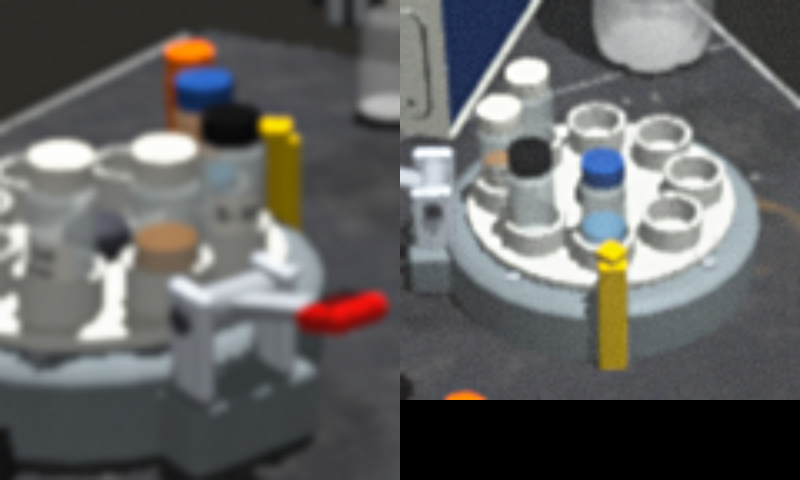

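The blue vial stands upright right behind the yellow pointer: scene crop cap at (602,168), post at (612,255). Its angle is about 216°, against about 217° for the pointer. The lever is back up, with the pad centre at 0.083 m, and the arm is clear.

```bash
python3 -c "
from workcell import *
print(sign_off())"
```

```text
the job is handed in; nothing more can be done
None
```

I gave the lever one full stroke, which brought the blue-capped vial to the yellow pointer. It stands upright there, the lever is back up and free, the arm is clear, and the job is handed in (no verdict was returned).

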